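File the flat slide case upright and close the row

TASK

One slide case has been left lying flat on the bench. Stand it up on its end, carrying bar uppermost, on the base of the desktop file, in line with the two cases already filed there and square to the row; then slide the file's upright follower plate along until the three cases are held snugly together against the end wall. The filed cases must stay standing, and the timer, the white jar and the petri dishes must be left where they are.

Things in the scene. Friction and masses are not known exactly. Their poses are not given: they have to be found in the camera images.
- case: Loose slide case: grey box 56 mm wide (x) x 26 thick (y) x 100 long (z), 260 g. A black bar 14 mm thick, 62 mm long with ball ends, runs along x, its axis 9 mm beyond one short end. Origin: centre of the plain short end (foot); z to the bar, y out of the lid face (label, ribs). Starts flat, lid up. Pinched lightly (5 N) by the bar's two ends, it pivots and hangs; by its sides it is held rigidly.
- filed_a: An identical case already standing in the file, the one against the end wall. Origin: centre of its foot; z up to the bar. Loose.
- filed_b: An identical case already standing in the file, next to filed_a; the loose case goes on its free side (+y of the file). Origin: centre of its foot; z up. Loose.
- rack: Grey desktop file, fixed: base 84 (x) x 290 (y) x 8 mm, no side walls. Origin: centre of its underside, on the bench; z up, y along the row away from the end wall. End wall: 70 mm wide, top 103 mm above the bench, inner face at y = -125 mm; cases stand at x = 0, y = -112 (filed_a), -86 (filed_b) and, with the row closed, -60 mm (the new one).
- follower_face (a point): Point 60 mm above the bench on the case-side face of the upright aluminium follower plate; axes as the file's. Plate 70 mm wide, 4 thick (its back is 4 mm towards the file's +y), top 104 mm above the bench; behind it a foot and gussets reach 22 mm back, up to 40 mm above the bench. Row closed: face at y = -47 mm of the file.
- follower (a joint): Travel of the follower plate in m: 0 is fully back (face at y = +115 mm of the file), growing towards the end wall (face y = 0.115 - value); range 0 to 0.168. It stays where it is left; about 1.5 N friction. Row closed: about 0.162.
- timer: Bystander: square white lab timer, 66 x 66 x 18 mm, lying on the bench. Origin: centre of its underside.
- staining_jar: Bystander: white jar 57 mm in diameter, 99 mm tall. Origin: centre of its underside.
- petri_stack: Bystander: clear petri dish, 90 mm in diameter, 32 mm tall. Origin: centre of its underside.
Mind the look-alikes: they are no part of the job. Leave any red look-alike of the filed_b alone.

How it is judged:
On the way:
1. the case stands on its foot end on the base of the file, bar up, between the filed cases and the follower plate (angle between case's own z axis and vertical below 0.1 rad and x of case in the frame of rack between -0.015 and 0.015 m and z of case in the frame of rack between 0.004 and 0.012 m and y of case in the frame of rack between -0.066 and 0.11 m), for 0.2 s.
At the end, for the whole second after the job is handed in: Case at rest bar up on the base: upright and square to the row within 0.1 rad, within 15 mm of the centre line and 6 mm of its closed-row place; follower within 4 mm of it; filed cases upright within 0.1 rad, within 15 mm of the centre line and 6 mm of their places (angle between each of case, filed_a, filed_b's own z axis and vertical below 0.1 rad and x of case in the frame of rack between -0.015 and 0.015 m and z of case in the frame of rack between 0.004 and 0.012 m and x of filed_a in the frame of rack between -0.015 and 0.015 m and y of filed_a in the frame of rack between -0.118 and -0.106 m and x of filed_b in the frame of rack between -0.015 and 0.015 m and y of filed_b in the frame of rack between -0.092 and -0.08 m and angle between the y axis of case and the y axis of rack, either way round below 0.1 rad and y of case in the frame of rack between -0.066 and -0.054 m and y of case in the frame of follower_face between -0.017 and 0 m and linear speed of case below 0.01 m/s); the robot touches nothing.
It fails at once if a filed case is knocked over (angle between any of filed_a, filed_b's own z axis and vertical above 0.6 rad).
It fails at once if the timer, jar or petri dish is moved more than 40 mm (distance of any of timer, staining_jar, petri_stack from where it was at the start of the episode above 0.04 m).
It also fails if it takes over 69 s, if anything falls off the work surface, if the arm or the gripper's body presses on something with over 40 N, if the wrist force passes 120 N, or if a joint passes its speed limit or range.

ROBOT

A 6-joint arm with a two-finger parallel gripper is mounted at the origin on a cart in front of the work surface, level with it; the furniture and walls round the work are solid. World frame = base frame: x ahead of the robot, y to its left, z up, the work surface at z = 0. Lengths are in m, angles in rad, forces in N, time in s.
With the tool pointing down it reaches from about 0.35 to 0.775 m from the base axis. Payload 5.5 kg.
Tool frame: the origin (TCP) lies between the finger pads; the fingertips stand 14 mm ahead of it and the grasp point (between the pads) lies 5 mm behind it; z points along the fingers, y is the line along which they close (so a half turn about z gives the same grasp; the last joint's range is limited). The gripper opens to 85 mm and grips with 20 to 120 N. Pads are 22 mm wide; open, the fingers measure 114 mm over their backs; the gripper's body (76 mm by 85 mm) begins 54 mm behind the grasp point. The pads swing forward as they close: fully open they stand 13 mm farther back than shut.
Start: joints at [1.064, 0.313, 0.046, 1.304, 0, 1.431], TCP at [0.206, 0.537, 0.245] pointing down, gripper open.
Joint ranges: [-2.76, 2.76], [-0.86, 1.69], [-1.03, 1.26], [-2.2, 2.34], [-1.47, 1.5], [-3.14, 3.14]. Speed limits (rad/s): [2.57, 2.57, 3.14, 3.14, 3.14, 3.14].

INTERFACE

Orientations are given as [roll, pitch, yaw] about the fixed x, y, z axes, in that order (R = Rz(yaw) Ry(pitch) Rx(roll)).
In Python, from workcell import manip, get_image, hand_in gives the robot as it stands. The module is installed in compiled form; this text tells all that it offers.
- The arm moves only by the shell command python3 -m inch 'ROWS'. ROWS is JSON, a list of rows, each an object of numbers: "x", "y", "z": the shift along the tool's x, y, z in units of 40 mm (1.0 is 40 mm); "wx", "wy", "wz": the turn, a rotation vector about the tool's x, y, z in units of 5 degrees (1.0 is 5 degrees); "claw": the opening, from 0 (shut) to 1 (fully open). A call has 1 to 5 rows; each row shifts and turns the commanded pose from where the row before left it, along the tool's axes as they then stand; what a row does not reach is not made up. A row lasts 1/8 s, in which the tool goes at most 62.5 mm and 10.7 degrees, less where a joint would pass 70% of its speed; a pose out of reach is approached as far as the arm can. A call is refused whole if a number of a shift passes 1 or a number of a turn 1, either way. A call with a gripper value outside its range is refused whole. The fingers move at their own pace and stop on an object; the grip force is fixed at half the most. Time passes only in rows, so rows that do not move let the fingers close. It gives the time, the measured TCP pose, the force, the opening and the grip force at its end, in the units of the state.
- manip.get_obs(): the state, without advancing time (a new reading comes with each control period).
- get_image(name): name is "scene" or "top"; returns a dict with "frame" (480x640x3 uint8, blue, green, red), "K" (3x3 intrinsics, pixels), "origin" and "rotation" of the camera in the world. Camera axes: x right, y down, z forward; pixel columns grow to the right and rows downward; lengths in m; the calibration is good to about 2 mm. A picture is of the moment at which its call begins. There is no depth.
- hand_in(): hands the job in; it is judged then, once.
The state is a dict: "clock": time; "joints": joint angles; "qvel": joint speeds; "effort": joint torques, N m; "ee_pos": TCP position; "orientation": TCP orientation; "ft_force": force on the tool from outside, world axes, zero at the start; "ft_torque": the same for the moment, N m; "finger_gap": finger opening in m; "gripper_force": force on a finger pad.
Only numpy, scipy, OpenCV 4.12 (cv2) and the standard library are available. Lean on these libraries where they do the work, as an engineer would, in place of code of your own. Each camera call takes 0.05 s, during which the arm holds its last target. There are 200 camera calls.

## Working session

There is one attempt and no reset: what is moved stays moved. The work goes in short steps, Python scripts to look and compute and a shell command to move; the robot and the scene stay as the last step left them, time stands still between calls to the robot, and variables do not carry over. Pictures are saved under pics/ and viewed, at most 10 in all, crops included, and the job is handed in when it is done.

```bash
mkdir -p pics; python3 - <<'E'
from workcell import manip,get_image
import cv2,numpy as np
for n in("scene","top"):
    d=get_image(n);cv2.imwrite(f"pics/{n}0.png",d["frame"]);print(n,d["K"],d["origin"],d["rotation"])
print(manip.get_obs())
E
```

```text
scene [[608.43561809   0.         319.19885138]
 [  0.         608.43561809 237.97080477]
 [  0.           0.           1.        ]] [-0.70681757 -0.67623165  1.13984069] [-2.21939515 -0.01347353 -1.04644472]
top [[486.65139002   0.         322.5814743 ]
 [  0.         486.65139002 239.6680696 ]
 [  0.           0.           1.        ]] [0.38041622 0.01677197 1.43289479] [-3.03303388 -0.00991756 -1.56934733]
{'clock': 0.1, 'joints': array([1.06438130e+00, 3.13914587e-01, 4.50892305e-02, 1.30361763e+00,
       2.50011041e-05, 1.43122635e+00]), 'qvel': array([ 0.0002684 , -0.00258978,  0.00384422,  0.00100138, -0.00205881,
        0.00104744]), 'effort': array([ 2.43884286e-03, -4.81721556e+01,  2.99245977e+01,  1.26329967e-02,
       -2.42738006e-04, -6.00032408e-06]), 'ee_pos': array([0.20600686, 0.53635786, 0.24450276]), 'orientation': array([-3.13996549e+00, -2.53836053e-04,  2.77474737e+00]), 'ft_force': array([ 0.08977663, -0.93966969, -1.27701002]), 'ft_torque': array([ 0.00958819, -0.0608124 ,  0.00798601]), 'gripper_force': 0.0, 'finger_gap': 0.08531076219007429}
```

View pics/scene0.png

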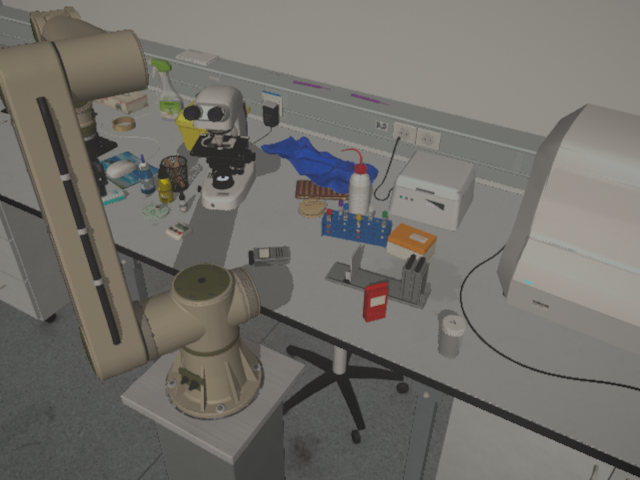

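View pics/top0.png

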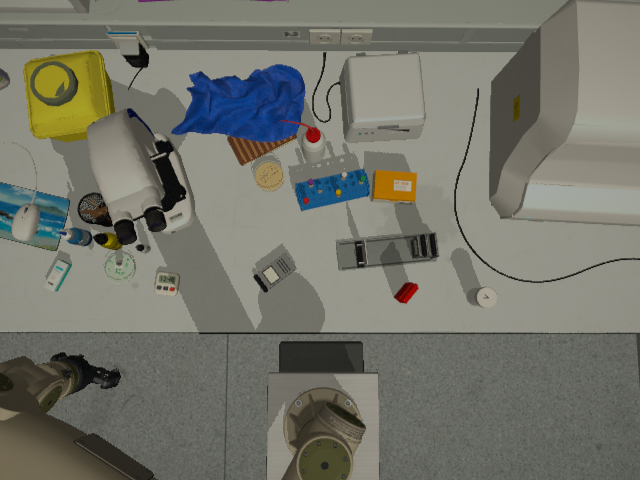

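The top view shows the loose grey case flat near (274,271), bar at its lower-left end. The file runs (338,255) to (438,245), with filed cases near (425,245), the follower near (360,252), and the red look-alike at (406,292). Candidates for the wanted case (top view) are the flat grey case (274,271), filed_a/b (433/420,245) and the red one (406,292). Only (274,271) is grey and lying flat. I'll check that in a crop.

```bash
cat > h.py <<'E'
import numpy as np,cv2
from scipy.spatial.transform import Rotation as R
from workcell import manip,get_image
def cam(n):
    d=get_image(n);d["R"]=R.from_euler("xyz",d["rotation"]).as_matrix();return d
def ray(d,u,v):return d["R"]@np.linalg.inv(d["K"])@np.array([u,v,1.])
def onz(d,u,v,z):
    r=ray(d,u,v);o=np.array(d["origin"]);return o+r*(z-o[2])/r[2]
def proj(d,p):
    c=d["K"]@(d["R"].T@(np.array(p)-d["origin"]));return c[:2]/c[2]
def two(d1,p1,d2,p2):
    o1,o2=np.array(d1["origin"]),np.array(d2["origin"]);a,b=ray(d1,*p1),ray(d2,*p2)
    s=np.linalg.lstsq(np.c_[a,-b],o2-o1,rcond=None)[0];x,y=o1+s[0]*a,o2+s[1]*b
    return (x+y)/2,np.linalg.norm(x-y)
E
python3 - <<'E'
import cv2,numpy as np
t=cv2.imread("pics/top0.png");s=cv2.imread("pics/scene0.png")
a=cv2.resize(t[240:300,245:310],None,fx=6,fy=6,interpolation=cv2.INTER_CUBIC)
b=cv2.resize(t[225:280,330:445],None,fx=6,fy=5.0,interpolation=cv2.INTER_CUBIC)
c=cv2.resize(s[235:275,240:300],None,fx=6,fy=6,interpolation=cv2.INTER_CUBIC)
o=np.zeros((600,800,3),np.uint8);o[:300,:390]=a[:300];o[:240,400:760]=c;o[305:580,:690]=b
cv2.imwrite("pics/crop1.png",np.clip(o*1.5,0,255).astype(np.uint8))
E
```

```text
(no output)
```

View pics/crop1.png

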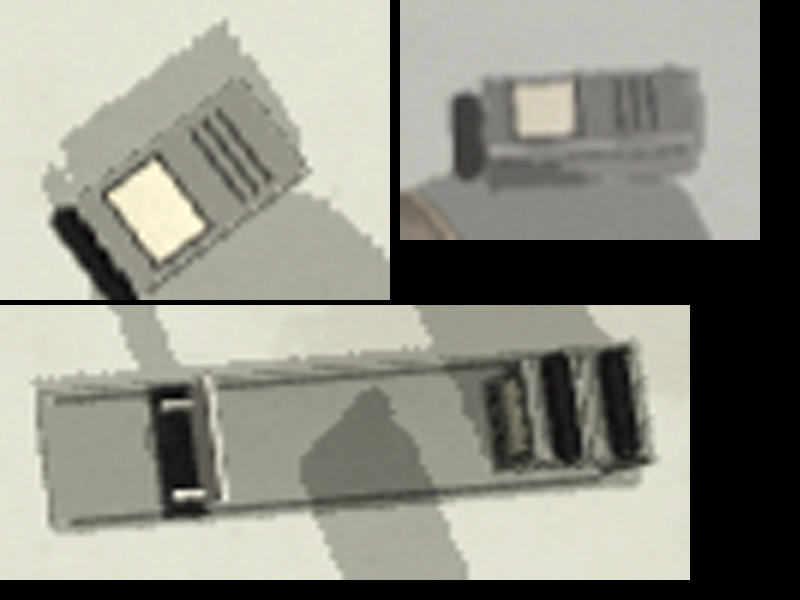

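The crop confirms the target: a lid-up grey case with a cream label, and its black bar at the lower-left (top view ≈ (260,282)). It also shows the follower plate (≈(365,252)) and two standing cases with black bars (≈(423,245), (433,245)).

```bash
python3 - <<'E'
from h import *
t,s=cam("top"),cam("scene")
A=lambda X,Y:(245+(X+.5)/6-.5,240+(Y+.5)/6-.5)
B=lambda X,Y:(330+(X+.5)/6-.5,225+(Y-305+.5)/5-.5)
np.set_printoptions(precision=4,suppress=True)
c=[onz(t,*A(*p),.026) for p in((238,80),(310,168),(150,292),(78,195))]
print("lid",c,[np.linalg.norm(c[i]-c[i-1]) for i in range(4)])
lc=np.mean(c,0);d=(c[2]+c[3]-c[0]-c[1])/2;print("ctr",lc,"z yaw",np.arctan2(d[1],d[0]))
# black bar of case & label, masks on top view
hsv=cv2.cvtColor(t["frame"],cv2.COLOR_BGR2HSV);g=t["frame"].max(2)
def blobs(m,x0,y0,x1,y1,mn=15):
    mm=np.zeros_like(m);mm[y0:y1,x0:x1]=m[y0:y1,x0:x1]
    for k in cv2.findContours(mm,cv2.RETR_EXTERNAL,cv2.CHAIN_APPROX_NONE)[0]:
        if cv2.contourArea(k)>mn: yield cv2.minAreaRect(k),cv2.contourArea(k)
for r,a in blobs((g<45).astype(np.uint8),245,240,310,300):print("bar",r,a,onz(t,*r[0],.013))
for r,a in blobs(((g>150)&(hsv[...,1]>20)).astype(np.uint8),255,260,290,290):print("label",r,a,onz(t,*r[0],.026))
for r,a in blobs((g<45).astype(np.uint8),405,225,445,265,8):print("filed",r,a,onz(t,*r[0],.117))
rk=[onz(t,*B(*p),.008) for p in((38,385),(52,528),(640,485))]
print("rack",rk,[np.linalg.norm(rk[i]-rk[1]) for i in(0,2)])
y=rk[1]-rk[2];print("yaw y",np.arctan2(y[1],y[0])-np.pi/2)
print("ctr",(rk[0]+rk[2])/2)
print("plate top ends",[onz(t,*B(*p),.104) for p in((205,380),(217,495))])
E
```

```text
lid [array([0.4949, 0.1141, 0.026 ]), array([0.4525, 0.079 , 0.026 ]), array([0.3929, 0.1552, 0.026 ]), array([0.4393, 0.1903, 0.026 ])] [np.float64(0.09439573824422962), np.float64(0.05502830145196306), np.float64(0.09666407696196223), np.float64(0.05817554340651479)]
ctr [0.4449 0.1346 0.026 ] z yaw 2.217599940063218
bar ((260.648681640625, 282.8918762207031), (19.409666061401367, 4.558330059051514), 53.97262954711914) 65.0 [0.4085 0.1825 0.013 ]
label ((270.5600280761719, 274.5800476074219), (13.200000762939453, 9.399999618530273), 53.13010025024414) 109.0 [0.4322 0.1529 0.026 ]
filed ((414.3292541503906, 246.96339416503906), (19.877676010131836, 6.405029773712158), 83.6598129272461) 42.0 [ 0.5045 -0.2457  0.117 ]
filed ((432.736328125, 245.39959716796875), (23.329547882080078, 5.584678649902344), 82.23483276367188) 91.5 [ 0.5089 -0.296   0.117 ]
filed ((422.9538879394531, 245.13079833984375), (22.078182220458984, 5.085423946380615), 82.87498474121094) 86.5 [ 0.5096 -0.2694  0.117 ]
rack [array([ 0.5331, -0.0364,  0.008 ]), array([ 0.4489, -0.0431,  0.008 ]), array([ 0.4747, -0.3313,  0.008 ])] [np.float64(0.08444090319845658), np.float64(0.28928497818415994)]
yaw y 0.08933357836874767
ctr [ 0.5039 -0.1838  0.008 ]
plate top ends [array([ 0.5257, -0.1094,  0.104 ]), array([ 0.4625, -0.1144,  0.104 ])]
```

```bash
python3 -m inch '[{"wz":0.8},{"wz":0.8},{"wz":0.8},{"wz":0.8},{"wz":0.8}]'; python3 -m inch '[{"wz":0.8},{"wz":0.8},{"wz":0.8},{"x":-0.5,"y":-0.1},{"x":-0.9,"y":-0.1}]';python3 -m inch '[{"x":-0.9,"y":-0.1},{"x":-0.9,"y":-0.1},{"x":-0.9,"y":-0.1},{"x":-0.9,"y":-0.2},{"x":-0.9,"y":-0.2}]';python3 -m inch '[{"x":-0.9,"y":-0.2},{"x":-0.9,"y":-0.2},{"x":-0.9},{"x":-0.9},{"x":0}]'
```

```text
$[0]: bad value
$[0]: bad value
$[0]: bad value
$[0]: bad value
```

```bash
python3 -m inch '[{"x":0,"y":0,"z":0,"wx":0,"wy":0,"wz":0.8,"claw":1}]'
```

```text
clock: 0.32
ee_pos: [0.2061, 0.5366, 0.245]
orientation: [-3.141, -0.0, 2.703]
ft_force: [0.6, 0.0, -0.4]
finger_gap: 0.0854
gripper_force: 0.0
```

```bash
python3 -m inch '[{"x":0,"y":0,"z":0,"wx":0,"wy":0,"wz":0.8,"claw":1},{"x":0,"y":0,"z":0,"wx":0,"wy":0,"wz":0.8,"claw":1},{"x":0,"y":0,"z":0,"wx":0,"wy":0,"wz":0.8,"claw":1},{"x":0,"y":0,"z":0,"wx":0,"wy":0,"wz":0.8,"claw":1},{"x":0,"y":0,"z":0,"wx":0,"wy":0,"wz":0.8,"claw":1}]'
python3 -m inch '[{"x":0,"y":0,"z":0,"wx":0,"wy":0,"wz":0.8,"claw":1},{"x":0,"y":0,"z":0,"wx":0,"wy":0,"wz":0.8,"claw":1},{"x":-0.5,"y":-0.1,"z":0,"wx":0,"wy":0,"wz":0,"claw":1},{"x":-0.9,"y":-0.1,"z":0,"wx":0,"wy":0,"wz":0,"claw":1},{"x":-0.9,"y":-0.1,"z":0,"wx":0,"wy":0,"wz":0,"claw":1}]'
python3 -m inch '[{"x":-0.9,"y":-0.1,"z":0,"wx":0,"wy":0,"wz":0,"claw":1},{"x":-0.9,"y":-0.2,"z":0,"wx":0,"wy":0,"wz":0,"claw":1},{"x":-0.9,"y":-0.2,"z":0,"wx":0,"wy":0,"wz":0,"claw":1},{"x":-0.9,"y":-0.2,"z":0,"wx":0,"wy":0,"wz":0,"claw":1},{"x":-0.9,"y":-0.2,"z":0,"wx":0,"wy":0,"wz":0,"claw":1}]'
python3 -m inch '[{"x":-0.9,"y":-0.1,"z":0,"wx":0,"wy":0,"wz":0,"claw":1},{"x":-0.9,"y":0,"z":0,"wx":0,"wy":0,"wz":0,"claw":1},{"x":-0.9,"y":0,"z":0,"wx":0,"wy":0,"wz":0,"claw":1},{"x":0,"y":0,"z":0,"wx":0,"wy":-0.9,"wz":0,"claw":1},{"x":0,"y":0,"z":0,"wx":0,"wy":-0.9,"wz":0,"claw":1}]'
python3 -m inch '[{"x":0,"y":0,"z":0,"wx":0,"wy":-0.9,"wz":0,"claw":1},{"x":0,"y":0,"z":0,"wx":0,"wy":-0.9,"wz":0,"claw":1},{"x":0,"y":0,"z":0,"wx":0,"wy":-0.9,"wz":0,"claw":1},{"x":0,"y":0,"z":0,"wx":0,"wy":-0.9,"wz":0,"claw":1},{"x":0,"y":0,"z":0,"wx":0,"wy":-0.9,"wz":0,"claw":1}]'
python3 -m inch '[{"x":0,"y":0,"z":0,"wx":0,"wy":-0.9,"wz":0,"claw":1},{"x":0,"y":0,"z":0,"wx":0,"wy":-0.9,"wz":0,"claw":1},{"x":0,"y":0,"z":0,"wx":0,"wy":-0.9,"wz":0,"claw":1},{"x":0,"y":0,"z":0,"wx":0,"wy":0,"wz":0,"claw":1},{"x":0,"y":0,"z":0,"wx":0,"wy":0,"wz":0,"claw":1}]'
cat > w.py <<'E'
# shift (tool axes, inch units) from the measured pose to a world point
import sys
from h import *
o=manip.get_obs();M=R.from_euler("xyz",o["orientation"]).as_matrix();np.set_printoptions(precision=3,suppress=True)
print("clock",o["clock"],"pos",o["ee_pos"],"F",o["ft_force"],"gap",o["finger_gap"]);print("tool axes x,y,z\n",M.T,"\njoints",o["joints"])
if len(sys.argv)>3:
    p=np.array([float(a) for a in sys.argv[1:4]]);print("shift units",M.T@(p-o["ee_pos"])/.04)
E
python3 w.py 0.440 0.141 0.019
```

```text
clock: 0.95
ee_pos: [0.2061, 0.5366, 0.245]
orientation: [-3.141, 0.0, 2.354]
ft_force: [0.1, -0.1, 0.1]
finger_gap: 0.0855
gripper_force: 0.0
clock: 1.58
ee_pos: [0.2524, 0.4543, 0.2451]
orientation: [-3.141, 0.0, 2.218]
ft_force: [0.5, 1.0, 0.1]
finger_gap: 0.0855
gripper_force: 0.0
clock: 2.2
ee_pos: [0.3316, 0.2885, 0.2453]
orientation: [3.142, 0.0, 2.217]
ft_force: [0.7, 0.3, -0.0]
finger_gap: 0.0854
gripper_force: 0.0
clock: 2.82
ee_pos: [0.3936, 0.1999, 0.2453]
orientation: [-3.141, 0.16, 2.214]
ft_force: [-0.6, 0.3, -1.0]
finger_gap: 0.0852
gripper_force: 0.0
clock: 3.45
ee_pos: [0.3929, 0.2009, 0.2455]
orientation: [-3.141, 0.552, 2.217]
ft_force: [0.7, 0.2, 0.6]
finger_gap: 0.0856
gripper_force: 0.0
clock: 4.08
ee_pos: [0.3933, 0.2015, 0.2455]
orientation: [-3.141, 0.784, 2.216]
ft_force: [-0.6, 0.2, 0.0]
finger_gap: 0.0856
gripper_force: 0.0
clock 4.075 pos [0.393 0.202 0.245] F [-0.623  0.193  0.029] gap 0.08563306231765369
tool axes x,y,z
 [[-0.426  0.566 -0.706]
 [ 0.799  0.601 -0.   ]
 [ 0.425 -0.564 -0.708]] 
joints [ 0.751  0.153 -0.374  1.149 -0.779  1.719]
shift units [2.646 0.023 5.358]
```

```bash
python3 -m inch '[{"x":0.9,"y":0,"z":0,"wx":0,"wy":0,"wz":0,"claw":1},{"x":0.9,"y":0,"z":0,"wx":0,"wy":0,"wz":0,"claw":1},{"x":0.85,"y":0,"z":0,"wx":0,"wy":0,"wz":0,"claw":1},{"x":0,"y":0,"z":0.8,"wx":0,"wy":0,"wz":0,"claw":1},{"x":0,"y":0,"z":0.8,"wx":0,"wy":0,"wz":0,"claw":1}]'
python3 -m inch '[{"x":0,"y":0,"z":0.8,"wx":0,"wy":0,"wz":0,"claw":1},{"x":0,"y":0,"z":0.8,"wx":0,"wy":0,"wz":0,"claw":1},{"x":0,"y":0,"z":0.6,"wx":0,"wy":0,"wz":0,"claw":1},{"x":0,"y":0,"z":0.5,"wx":0,"wy":0,"wz":0,"claw":1},{"x":0,"y":0,"z":0.4,"wx":0,"wy":0,"wz":0,"claw":1}]'
python3 -m inch '[{"x":0,"y":0,"z":0.3,"wx":0,"wy":0,"wz":0,"claw":1},{"x":0,"y":0,"z":0.2,"wx":0,"wy":0,"wz":0,"claw":1},{"x":0,"y":0,"z":0.15,"wx":0,"wy":0,"wz":0,"claw":1},{"x":0,"y":0,"z":0,"wx":0,"wy":0,"wz":0,"claw":1}]'
python3 w.py 0.440 0.141 0.019
python3 - <<'E'
from h import *
t,s=cam("top"),cam("scene")
a=cv2.resize(t["frame"][230:310,220:320],None,fx=4,fy=5);b=cv2.resize(s["frame"][200:280,230:330],None,fx=4,fy=5)
cv2.imwrite("pics/g.png",np.hstack([a,b]))
E
```

```text
clock: 4.7
ee_pos: [0.3762, 0.2258, 0.1249]
orientation: [3.14, 0.784, 2.216]
ft_force: [0.4, 0.2, -0.6]
finger_gap: 0.0856
gripper_force: 0.0
clock: 5.32
ee_pos: [0.4291, 0.1548, 0.0376]
orientation: [3.14, 0.784, 2.214]
ft_force: [0.6, -0.4, 0.4]
finger_gap: 0.0855
gripper_force: 0.0
clock: 5.82
ee_pos: [0.4394, 0.1407, 0.019]
orientation: [3.141, 0.785, 2.216]
ft_force: [-0.4, 0.2, 0.1]
finger_gap: 0.0857
gripper_force: 0.0
clock 5.825 pos [0.439 0.141 0.019] F [-0.361  0.193  0.1  ] gap 0.08566297720935917
tool axes x,y,z
 [[-0.425  0.565 -0.707]
 [ 0.799  0.601  0.   ]
 [ 0.425 -0.565 -0.707]] 
joints [ 0.577  0.398 -0.744  0.361 -0.783  1.475]
shift units [-0.002  0.017  0.004]
```

View pics/g.png

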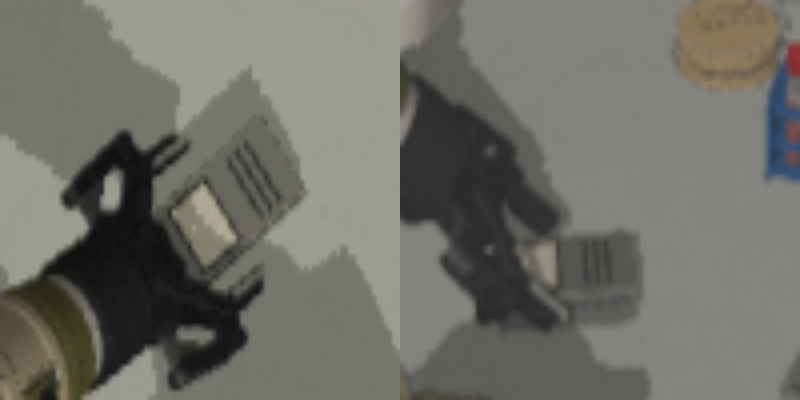

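The crop shows the open fingers straddling the case symmetrically (top view finger pads around (266,262) and (279,287), label between them). Next I close and lift.

```bash
python3 -m inch '[{"x":0,"y":0,"z":0,"wx":0,"wy":0,"wz":0,"claw":0.5},{"x":0,"y":0,"z":0,"wx":0,"wy":0,"wz":0,"claw":0.3},{"x":0,"y":0,"z":0,"wx":0,"wy":0,"wz":0,"claw":0.3},{"x":0,"y":0,"z":0,"wx":0,"wy":0,"wz":0,"claw":0.3},{"x":0,"y":0,"z":0,"wx":0,"wy":0,"wz":0,"claw":0.3}]'
python3 -m inch '[{"x":0,"y":0,"z":0,"wx":0,"wy":0,"wz":0,"claw":0.3},{"x":0,"y":0,"z":0,"wx":0,"wy":0,"wz":0,"claw":0.3},{"x":0,"y":0,"z":0,"wx":0,"wy":0,"wz":0,"claw":0.3}]'
```

```text
clock: 6.55
ee_pos: [0.4393, 0.1412, 0.0194]
orientation: [3.141, 0.786, 2.217]
ft_force: [-2.5, 1.7, 5.6]
finger_gap: 0.0552
gripper_force: 64.0
clock: 6.92
ee_pos: [0.4393, 0.1412, 0.0195]
orientation: [3.141, 0.786, 2.216]
ft_force: [-2.6, 2.3, 5.9]
finger_gap: 0.0549
gripper_force: 64.0
```

```bash
python3 -m inch '[{"x":-0.2,"y":0,"z":-0.2,"wx":0,"wy":0,"wz":0,"claw":0.3},{"x":-0.5,"y":0,"z":-0.5,"wx":0,"wy":0,"wz":0,"claw":0.3},{"x":-0.6,"y":0,"z":-0.6,"wx":0,"wy":0,"wz":0,"claw":0.3},{"x":-0.6,"y":0,"z":-0.6,"wx":0,"wy":0,"wz":0,"claw":0.3},{"x":-0.6,"y":0,"z":-0.6,"wx":0,"wy":0,"wz":0,"claw":0.3}]'
python3 -m inch '[{"x":-0.6,"y":0,"z":-0.6,"wx":0,"wy":0,"wz":0,"claw":0.3},{"x":-0.4,"y":0,"z":-0.4,"wx":0,"wy":0,"wz":0,"claw":0.3},{"x":0,"y":0,"z":0,"wx":0,"wy":0.5,"wz":0,"claw":0.3},{"x":0,"y":0,"z":0,"wx":0,"wy":0.9,"wz":0,"claw":0.3},{"x":0,"y":0,"z":0,"wx":0,"wy":0.9,"wz":0,"claw":0.3}]'
python3 -m inch '[{"x":0,"y":0,"z":0,"wx":0,"wy":0.9,"wz":0,"claw":0.3},{"x":0,"y":0,"z":0,"wx":0,"wy":0.9,"wz":0,"claw":0.3},{"x":0,"y":0,"z":0,"wx":0,"wy":0.9,"wz":0,"claw":0.3},{"x":0,"y":0,"z":0,"wx":0,"wy":0.9,"wz":0,"claw":0.3},{"x":0,"y":0,"z":0,"wx":0,"wy":0.9,"wz":0,"claw":0.3}]'
python3 -m inch '[{"x":0,"y":0,"z":0,"wx":0,"wy":0.9,"wz":0,"claw":0.3},{"x":0,"y":0,"z":0,"wx":0,"wy":0.9,"wz":0,"claw":0.3},{"x":0,"y":0,"z":0,"wx":0,"wy":0.4,"wz":0,"claw":0.3},{"x":0,"y":0,"z":0,"wx":0,"wy":0,"wz":0,"claw":0.3}]'
python3 w.py
```

```text
clock: 7.55
ee_pos: [0.4386, 0.1408, 0.1615]
orientation: [-3.141, 0.784, 2.217]
ft_force: [-0.2, -0.4, -2.5]
finger_gap: 0.0546
gripper_force: 63.8
clock: 8.18
ee_pos: [0.4384, 0.141, 0.217]
orientation: [-3.141, 0.581, 2.217]
ft_force: [0.5, -0.6, -2.7]
finger_gap: 0.0549
gripper_force: 63.8
clock: 8.8
ee_pos: [0.4384, 0.1408, 0.2172]
orientation: [-3.141, 0.189, 2.216]
ft_force: [0.3, 0.2, -2.9]
finger_gap: 0.055
gripper_force: 63.8
clock: 9.3
ee_pos: [0.4391, 0.1404, 0.2168]
orientation: [-3.141, 0.0, 2.215]
ft_force: [0.3, 0.2, -2.7]
finger_gap: 0.0546
gripper_force: 63.8
clock 9.3 pos [0.439 0.14  0.217] F [ 0.251  0.213 -2.683] gap 0.05456618452320802
tool axes x,y,z
 [[-0.601  0.799 -0.   ]
 [ 0.799  0.601 -0.001]
 [-0.001 -0.001 -1.   ]] 
joints [ 0.135  0.106 -0.287  1.179 -0.001  1.062]
```

```bash
python3 -m inch '[{"x":0,"y":0,"z":0,"wx":0,"wy":0,"wz":-0.6,"claw":0.3},{"x":0,"y":0,"z":0,"wx":0,"wy":0,"wz":-1,"claw":0.3},{"x":0,"y":0,"z":0,"wx":0,"wy":0,"wz":-1,"claw":0.3},{"x":0,"y":0,"z":0,"wx":0,"wy":0,"wz":-1,"claw":0.3},{"x":0,"y":0,"z":0,"wx":0,"wy":0,"wz":-1,"claw":0.3}]'
python3 -m inch '[{"x":0,"y":0,"z":0,"wx":0,"wy":0,"wz":-1,"claw":0.3},{"x":0,"y":0,"z":0,"wx":0,"wy":0,"wz":-1,"claw":0.3},{"x":0,"y":0,"z":0,"wx":0,"wy":0,"wz":-1,"claw":0.3},{"x":0,"y":0,"z":0,"wx":0,"wy":0,"wz":-1,"claw":0.3},{"x":0,"y":0,"z":0,"wx":0,"wy":0,"wz":-1,"claw":0.3}]'
python3 -m inch '[{"x":0,"y":0,"z":0,"wx":0,"wy":0,"wz":-1,"claw":0.3},{"x":0,"y":0,"z":0,"wx":0,"wy":0,"wz":-1,"claw":0.3},{"x":0,"y":0,"z":0,"wx":0,"wy":0,"wz":-1,"claw":0.3},{"x":0,"y":0,"z":0,"wx":0,"wy":0,"wz":-1,"claw":0.3},{"x":0,"y":0,"z":0,"wx":0,"wy":0,"wz":-1,"claw":0.3}]'
python3 -m inch '[{"x":0,"y":0,"z":0,"wx":0,"wy":0,"wz":-1,"claw":0.3},{"x":0,"y":0,"z":0,"wx":0,"wy":0,"wz":-1,"claw":0.3},{"x":0,"y":0,"z":0,"wx":0,"wy":0,"wz":-1,"claw":0.3},{"x":0,"y":0,"z":0,"wx":0,"wy":0,"wz":-1,"claw":0.3},{"x":0,"y":0,"z":0,"wx":0,"wy":0,"wz":-1,"claw":0.3}]'
python3 -m inch '[{"x":0,"y":0,"z":0,"wx":0,"wy":0,"wz":-1,"claw":0.3},{"x":0,"y":0,"z":0,"wx":0,"wy":0,"wz":-1,"claw":0.3},{"x":0,"y":0,"z":0,"wx":0,"wy":0,"wz":-1,"claw":0.3},{"x":0,"y":0,"z":0,"wx":0,"wy":0,"wz":-1,"claw":0.3},{"x":0,"y":0,"z":0,"wx":0,"wy":0,"wz":-1,"claw":0.3}]'
python3 -m inch '[{"x":0,"y":0,"z":0,"wx":0,"wy":0,"wz":-1,"claw":0.3},{"x":0,"y":0,"z":0,"wx":0,"wy":0,"wz":-1,"claw":0.3},{"x":0,"y":0,"z":0,"wx":0,"wy":0,"wz":-1,"claw":0.3},{"x":0,"y":0,"z":0,"wx":0,"wy":0,"wz":-1,"claw":0.3},{"x":0,"y":0,"z":0,"wx":0,"wy":0,"wz":-1,"claw":0.3}]'
python3 -m inch '[{"x":0,"y":0,"z":0,"wx":0,"wy":0.5,"wz":0,"claw":0.3},{"x":0,"y":0,"z":0,"wx":0,"wy":0.9,"wz":0,"claw":0.3},{"x":0,"y":0,"z":0,"wx":0,"wy":0.9,"wz":0,"claw":0.3},{"x":0,"y":0,"z":0,"wx":0,"wy":0.9,"wz":0,"claw":0.3},{"x":0,"y":0,"z":0,"wx":0,"wy":0.9,"wz":0,"claw":0.3}]'
python3 -m inch '[{"x":0,"y":0,"z":0,"wx":0,"wy":0.9,"wz":0,"claw":0.3},{"x":0,"y":0,"z":0,"wx":0,"wy":0.9,"wz":0,"claw":0.3},{"x":0,"y":0,"z":0,"wx":0,"wy":0.9,"wz":0,"claw":0.3},{"x":0,"y":0,"z":0,"wx":0,"wy":0.9,"wz":0,"claw":0.3},{"x":0,"y":0,"z":0,"wx":0,"wy":0.9,"wz":0,"claw":0.3}]'
python3 -m inch '[{"x":0,"y":0,"z":0,"wx":0,"wy":0.4,"wz":0,"claw":0.3},{"x":0,"y":0,"z":0,"wx":0,"wy":0,"wz":0,"claw":0.3}]'
python3 w.py
python3 - <<'E'
from h import *
t,s=cam("top"),cam("scene")
b=cv2.resize(s["frame"][150:310,200:360],None,fx=3.5,fy=3.5);cv2.imwrite("pics/up.png",b)
E
```

```text
clock: 9.93
ee_pos: [0.4386, 0.1414, 0.217]
orientation: [-3.141, 0.001, 2.622]
ft_force: [-0.1, 0.7, -2.2]
finger_gap: 0.0547
gripper_force: 63.8
clock: 10.55
ee_pos: [0.4386, 0.1413, 0.217]
orientation: [-3.141, 0.0, 3.058]
ft_force: [0.4, -0.4, -3.3]
finger_gap: 0.0547
gripper_force: 63.8
clock: 11.18
ee_pos: [0.4386, 0.1413, 0.217]
orientation: [-3.141, -0.0, -2.789]
ft_force: [0.1, -0.3, -2.9]
finger_gap: 0.055
gripper_force: 63.8
clock: 11.8
ee_pos: [0.4386, 0.1413, 0.217]
orientation: [-3.141, -0.0, -2.353]
ft_force: [-1.4, 0.4, -2.7]
finger_gap: 0.0548
gripper_force: 63.8
clock: 12.42
ee_pos: [0.4386, 0.1413, 0.217]
orientation: [-3.141, -0.001, -1.916]
ft_force: [-0.1, -0.1, -3.7]
finger_gap: 0.0549
gripper_force: 63.8
clock: 13.05
ee_pos: [0.4386, 0.1414, 0.2169]
orientation: [-3.142, -0.001, -1.48]
ft_force: [0.5, 0.1, -1.9]
finger_gap: 0.0547
gripper_force: 63.8
clock: 13.68
ee_pos: [0.4389, 0.1415, 0.2173]
orientation: [-3.14, -0.36, -1.483]
ft_force: [-0.7, -0.4, -2.6]
finger_gap: 0.0545
gripper_force: 63.8
clock: 14.3
ee_pos: [0.4391, 0.1419, 0.2172]
orientation: [-3.139, -0.752, -1.484]
ft_force: [-1.0, 0.1, -3.9]
finger_gap: 0.0549
gripper_force: 63.9
clock: 14.55
ee_pos: [0.439, 0.1416, 0.2165]
orientation: [3.141, -0.785, -1.482]
ft_force: [-0.1, 0.5, -3.0]
finger_gap: 0.0546
gripper_force: 63.9
clock 14.55 pos [0.439 0.142 0.216] F [-0.081  0.467 -2.977] gap 0.054564344364399886
tool axes x,y,z
 [[ 0.063 -0.705  0.707]
 [-0.996 -0.088  0.001]
 [ 0.062 -0.704 -0.707]] 
joints [ 0.536  0.421 -0.109  1.45  -0.691 -0.975]
```

View pics/up.png

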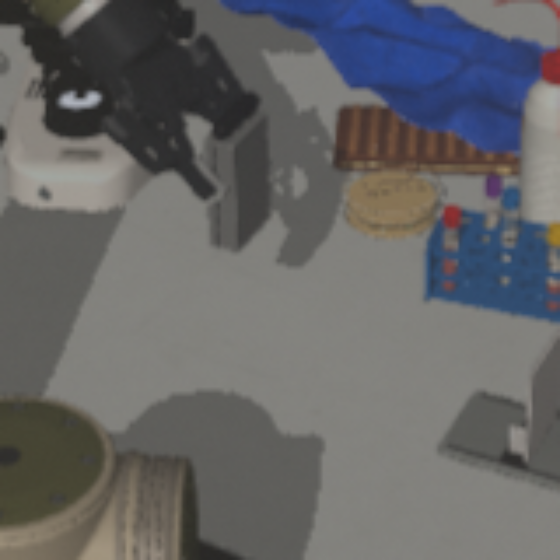

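```bash
python3 -m inch '[{"x":0.3,"y":0,"z":0.3,"wx":0,"wy":0,"wz":0,"claw":0.3},{"x":0.6,"y":-0.1,"z":0.6,"wx":0,"wy":0,"wz":0,"claw":0.3},{"x":0.7,"y":-0.1,"z":0.7,"wx":0,"wy":0,"wz":0,"claw":0.3},{"x":0.7,"y":-0.1,"z":0.7,"wx":0,"wy":0,"wz":0,"claw":0.3},{"x":0.7,"y":-0.1,"z":0.7,"wx":0,"wy":0,"wz":0,"claw":0.3}]'
python3 -m inch '[{"x":0.7,"y":-0.1,"z":0.7,"wx":0,"wy":0,"wz":0,"claw":0.3},{"x":0.7,"y":-0.1,"z":0.7,"wx":0,"wy":0,"wz":0,"claw":0.3},{"x":0.7,"y":-0.1,"z":0.7,"wx":0,"wy":0,"wz":0,"claw":0.3},{"x":0.7,"y":-0.1,"z":0.7,"wx":0,"wy":0,"wz":0,"claw":0.3},{"x":0.6,"y":-0.08,"z":0.6,"wx":0,"wy":0,"wz":0,"claw":0.3}]'
python3 -m inch '[{"x":0.3,"y":0,"z":0.3,"wx":0,"wy":0,"wz":0,"claw":0.3},{"x":0,"y":0,"z":0,"wx":0,"wy":0,"wz":0,"claw":0.3},{"x":0,"y":0,"z":0,"wx":0,"wy":0,"wz":0,"claw":0.3}]'
python3 w.py 0.5073 -0.2321 0.10
```

```text
clock: 15.28
ee_pos: [0.4695, -0.0292, 0.2177]
orientation: [-3.14, -0.785, -1.486]
ft_force: [0.5, 0.6, -2.5]
finger_gap: 0.0552
gripper_force: 64.0
clock: 15.9
ee_pos: [0.5042, -0.2192, 0.2176]
orientation: [-3.141, -0.786, -1.486]
ft_force: [0.5, 0.9, -3.1]
finger_gap: 0.0547
gripper_force: 63.9
clock: 16.27
ee_pos: [0.5061, -0.2338, 0.2171]
orientation: [3.141, -0.785, -1.484]
ft_force: [-0.3, 0.6, -3.4]
finger_gap: 0.055
gripper_force: 64.0
clock 16.275 pos [ 0.506 -0.234  0.217] F [-0.313  0.595 -3.36 ] gap 0.05504167675167739
tool axes x,y,z
 [[ 0.061 -0.705  0.707]
 [-0.996 -0.086  0.001]
 [ 0.06  -0.704 -0.707]] 
joints [-0.23   0.147 -0.472  0.651 -0.737 -2.004]
shift units [-2.097 -0.034  2.043]
```

```bash
python3 -m inch '[{"x":-0.55,"y":0,"z":0.49,"wx":0,"wy":0,"wz":0,"claw":0.3},{"x":-0.55,"y":0,"z":0.49,"wx":0,"wy":0,"wz":0,"claw":0.3},{"x":-0.55,"y":0,"z":0.49,"wx":0,"wy":0,"wz":0,"claw":0.3},{"x":-0.55,"y":0,"z":0.49,"wx":0,"wy":0,"wz":0,"claw":0.3},{"x":0,"y":0,"z":0,"wx":0,"wy":0,"wz":0,"claw":0.3}]'
python3 w.py 0.506 -0.227 0.068
python3 - <<'E'
from h import *
t,s=cam("top"),cam("scene")
a=cv2.resize(t["frame"][215:295,330:450],None,fx=4,fy=4);b=cv2.resize(s["frame"][215:315,320:440],None,fx=4,fy=4)
o=np.zeros((600,800,3),np.uint8);o[:320,:480]=a;o2=np.vstack([cv2.resize(a,(400,267)),cv2.resize(b,(400,333))])
cv2.imwrite("pics/pl.png",np.hstack([cv2.resize(a,(400,300)),cv2.resize(b,(400,300))]))
E
```

```text
clock: 16.9
ee_pos: [0.5046, -0.2256, 0.0969]
orientation: [3.133, -0.783, -1.477]
ft_force: [0.2, 0.5, -2.8]
finger_gap: 0.0548
gripper_force: 64.2
clock 16.9 pos [ 0.505 -0.226  0.097] F [ 0.174  0.498 -2.844] gap 0.05484717662995478
tool axes x,y,z
 [[ 0.067 -0.705  0.706]
 [-0.996 -0.088  0.006]
 [ 0.058 -0.703 -0.709]] 
joints [-0.214  0.298 -0.629  0.36  -0.741 -1.986]
shift units [-0.483 -0.037  0.54 ]
```

View pics/pl.png

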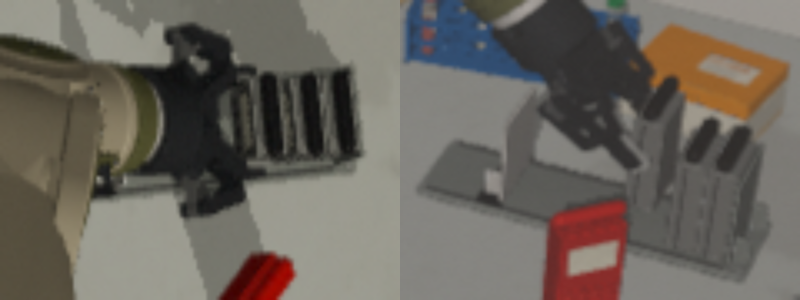

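The case is above the base, parallel to and in line with the two filed cases, with its bar at top-view ≈(411,250) and a clear gap to filed_b. Next I lower it gently.

```bash
python3 -m inch '[{"x":-0.2,"y":0,"z":0.2,"wx":0,"wy":0,"wz":0,"claw":0.3},{"x":-0.15,"y":0,"z":0.15,"wx":0,"wy":0,"wz":0,"claw":0.3},{"x":-0.08,"y":0,"z":0.08,"wx":0,"wy":0,"wz":0,"claw":0.3},{"x":0,"y":0,"z":0,"wx":0,"wy":0,"wz":0,"claw":0.3}]'
python3 -m inch '[{"x":-0.04,"y":0,"z":0.04,"wx":0,"wy":0,"wz":0,"claw":0.3},{"x":0,"y":0,"z":0,"wx":0,"wy":0,"wz":0,"claw":0.3}]'
python3 -m inch '[{"x":-0.03,"y":0,"z":0.03,"wx":0,"wy":0,"wz":0,"claw":0.3},{"x":0,"y":0,"z":0,"wx":0,"wy":0,"wz":0,"claw":0.3}]'
```

```text
clock: 17.5
ee_pos: [0.5063, -0.2268, 0.0745]
orientation: [3.14, -0.785, -1.483]
ft_force: [0.4, -0.6, -2.7]
finger_gap: 0.0546
gripper_force: 64.3
clock: 17.75
ee_pos: [0.5067, -0.2268, 0.0728]
orientation: [-3.141, -0.785, -1.484]
ft_force: [-0.6, -1.0, -3.1]
finger_gap: 0.0547
gripper_force: 64.3
clock: 18.0
ee_pos: [0.5066, -0.2268, 0.071]
orientation: [3.141, -0.785, -1.484]
ft_force: [0.2, 1.1, -3.4]
finger_gap: 0.0551
gripper_force: 64.3
```

```bash
python3 -m inch '[{"x":-0.04,"y":0,"z":0.04,"wx":0,"wy":0,"wz":0,"claw":0.3},{"x":0,"y":0,"z":0,"wx":0,"wy":0,"wz":0,"claw":0.3}]'
python3 -m inch '[{"x":-0.03,"y":0,"z":0.03,"wx":0,"wy":0,"wz":0,"claw":0.3},{"x":0,"y":0,"z":0,"wx":0,"wy":0,"wz":0,"claw":0.3}]'
python3 -m inch '[{"x":-0.02,"y":0,"z":0.02,"wx":0,"wy":0,"wz":0,"claw":0.3},{"x":0,"y":0,"z":0,"wx":0,"wy":0,"wz":0,"claw":0.3}]'
```

```text
clock: 18.25
ee_pos: [0.5065, -0.2268, 0.0686]
orientation: [3.141, -0.785, -1.483]
ft_force: [0.0, -0.1, -2.0]
finger_gap: 0.055
gripper_force: 64.3
clock: 18.5
ee_pos: [0.5066, -0.2268, 0.0669]
orientation: [3.141, -0.785, -1.484]
ft_force: [-0.1, -0.3, -2.9]
finger_gap: 0.0547
gripper_force: 64.3
clock: 18.75
ee_pos: [0.5066, -0.2268, 0.0658]
orientation: [3.141, -0.785, -1.484]
ft_force: [-0.4, -0.4, -2.3]
finger_gap: 0.055
gripper_force: 64.3
```

```bash
python3 -m inch '[{"x":-0.03,"y":0,"z":0.03,"wx":0,"wy":0,"wz":0,"claw":0.3},{"x":0,"y":0,"z":0,"wx":0,"wy":0,"wz":0,"claw":0.3}]'
python3 -m inch '[{"x":-0.02,"y":0,"z":0.02,"wx":0,"wy":0,"wz":0,"claw":0.3},{"x":0,"y":0,"z":0,"wx":0,"wy":0,"wz":0,"claw":0.3}]'
python3 -m inch '[{"x":-0.02,"y":0,"z":0.02,"wx":0,"wy":0,"wz":0,"claw":0.3},{"x":0,"y":0,"z":0,"wx":0,"wy":0,"wz":0,"claw":0.3}]'
```

```text
clock: 19.0
ee_pos: [0.507, -0.2272, 0.0655]
orientation: [-3.141, -0.788, -1.485]
ft_force: [-2.2, 1.3, 5.0]
finger_gap: 0.0554
gripper_force: 65.2
clock: 19.25
ee_pos: [0.5071, -0.2274, 0.0655]
orientation: [-3.14, -0.79, -1.485]
ft_force: [-5.1, 6.4, 13.0]
finger_gap: 0.0546
gripper_force: 65.9
clock: 19.5
ee_pos: [0.5071, -0.2275, 0.0654]
orientation: [-3.14, -0.792, -1.485]
ft_force: [-8.7, 9.7, 20.9]
finger_gap: 0.0551
gripper_force: 67.0
```

```bash
python3 -m inch '[{"x":0.05,"y":0,"z":-0.05,"wx":0,"wy":0,"wz":0,"claw":0.3},{"x":0,"y":0,"z":0,"wx":0,"wy":0,"wz":0,"claw":0.3},{"x":0,"y":0,"z":0,"wx":0,"wy":0,"wz":0,"claw":0.65},{"x":0,"y":0,"z":0,"wx":0,"wy":0,"wz":0,"claw":0.8},{"x":0,"y":0,"z":0,"wx":0,"wy":0,"wz":0,"claw":1}]'
python3 -m inch '[{"x":0,"y":0,"z":0,"wx":0,"wy":0,"wz":0,"claw":1},{"x":0,"y":0,"z":0,"wx":0,"wy":0,"wz":0,"claw":1}]'
python3 -m inch '[{"x":0,"y":0,"z":-0.3,"wx":0,"wy":0,"wz":0,"claw":1},{"x":0,"y":0,"z":-0.6,"wx":0,"wy":0,"wz":0,"claw":1},{"x":0,"y":0,"z":-0.8,"wx":0,"wy":0,"wz":0,"claw":1},{"x":0,"y":0,"z":-0.8,"wx":0,"wy":0,"wz":0,"claw":1},{"x":0,"y":0,"z":-0.8,"wx":0,"wy":0,"wz":0,"claw":1}]'
python3 -m inch '[{"x":0,"y":0,"z":-0.8,"wx":0,"wy":0,"wz":0,"claw":1},{"x":0,"y":0,"z":-0.8,"wx":0,"wy":0,"wz":0,"claw":0},{"x":0,"y":0,"z":0,"wx":0,"wy":0,"wz":0,"claw":0},{"x":0,"y":0,"z":0,"wx":0,"wy":0,"wz":0,"claw":0}]'
python3 w.py
python3 - <<'E'
from h import *
t,s=cam("top"),cam("scene")
a=cv2.resize(t["frame"][215:295,330:450],None,fx=4,fy=4);b=cv2.resize(s["frame"][215:315,320:440],None,fx=4,fy=4)
cv2.imwrite("pics/rel.png",np.hstack([cv2.resize(a,(400,300)),cv2.resize(b,(400,300))]))
E
```

```text
clock: 20.12
ee_pos: [0.5065, -0.2269, 0.0644]
orientation: [3.141, -0.785, -1.484]
ft_force: [0.8, 0.2, -0.9]
finger_gap: 0.0837
gripper_force: 0.0
clock: 20.38
ee_pos: [0.5066, -0.2268, 0.0647]
orientation: [3.141, -0.785, -1.484]
ft_force: [0.1, 0.3, -0.6]
finger_gap: 0.0855
gripper_force: 0.0
clock: 21.0
ee_pos: [0.4983, -0.1332, 0.1589]
orientation: [-3.141, -0.785, -1.484]
ft_force: [1.5, -0.3, 0.2]
finger_gap: 0.0855
gripper_force: 0.0
clock: 21.5
ee_pos: [0.4944, -0.089, 0.2027]
orientation: [3.141, -0.785, -1.483]
ft_force: [-0.0, -0.4, 0.5]
finger_gap: 0.0324
gripper_force: 0.0
clock 21.5 pos [ 0.494 -0.089  0.203] F [-0.012 -0.415  0.456] gap 0.03241768703035993
tool axes x,y,z
 [[ 0.062 -0.705  0.707]
 [-0.996 -0.087  0.   ]
 [ 0.061 -0.704 -0.707]] 
joints [ 0.068  0.225 -0.397  0.931 -0.785 -1.598]
```

View pics/rel.png

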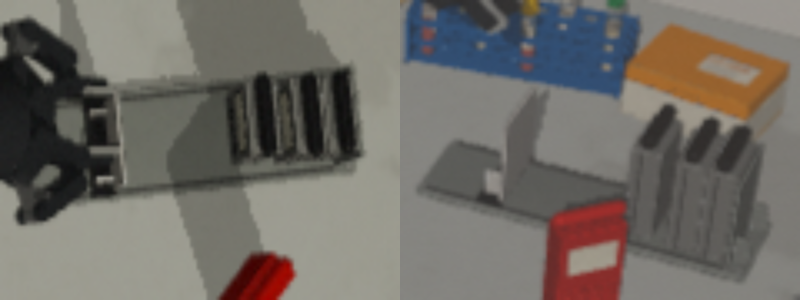

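The case now stands free beside filed_b (bar at top-view ≈(409,249)), with the follower plate at ≈(366,252). Next I go behind the plate with closed fingers.

```bash
python3 -m inch '[{"x":-0.4,"y":0,"z":-0.4,"wx":0,"wy":0,"wz":0,"claw":0},{"x":-0.1,"y":0,"z":-0.1,"wx":0,"wy":0,"wz":0,"claw":0},{"x":-0.5,"y":0,"z":0.5,"wx":0,"wy":0,"wz":0,"claw":0},{"x":-0.5,"y":0,"z":0.5,"wx":0,"wy":0,"wz":0,"claw":0},{"x":-0.5,"y":0,"z":0.5,"wx":0,"wy":0,"wz":0,"claw":0}]'
python3 -m inch '[{"x":-0.4,"y":0,"z":0.4,"wx":0,"wy":0,"wz":0,"claw":0},{"x":-0.3,"y":0,"z":0.3,"wx":0,"wy":0,"wz":0,"claw":0},{"x":0,"y":0,"z":0,"wx":0,"wy":0,"wz":0,"claw":0}]'
python3 w.py
python3 - <<'E'
from h import *
t,s=cam("top"),cam("scene")
a=cv2.resize(t["frame"][215:295,330:450],None,fx=4,fy=4);b=cv2.resize(s["frame"][215:315,320:440],None,fx=4,fy=4)
cv2.imwrite("pics/beh.png",np.hstack([cv2.resize(a,(400,300)),cv2.resize(b,(400,300))]))
E
```

```text
clock: 22.22
ee_pos: [0.492, -0.0612, 0.1174]
orientation: [3.141, -0.785, -1.484]
ft_force: [0.0, 0.3, 0.8]
finger_gap: 0.0
gripper_force: 0.0
clock: 22.6
ee_pos: [0.4909, -0.0613, 0.0775]
orientation: [3.137, -0.786, -1.481]
ft_force: [-0.2, 0.8, 0.3]
finger_gap: 0.0001
gripper_force: 0.0
clock 22.6 pos [ 0.491 -0.061  0.078] F [-0.204  0.821  0.32 ] gap 0.00011147521597601481
tool axes x,y,z
 [[ 0.063 -0.704  0.707]
 [-0.996 -0.086  0.003]
 [ 0.059 -0.705 -0.707]] 
joints [ 0.125  0.397 -0.519  0.697 -0.785 -1.515]
```

View pics/beh.png

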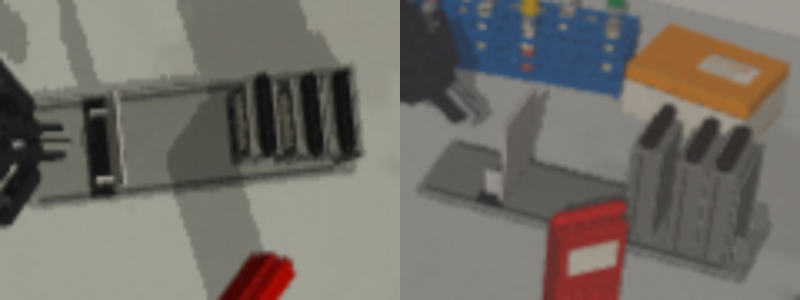

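The closed fingertips sit behind the plate at centre (top-view ≈(350,257)), and the plate and all three cases are upright. I push at plate mid-height.

```bash
python3 -m inch '[{"x":0.2,"y":0,"z":0.2,"wx":0,"wy":0,"wz":0,"claw":0},{"x":0.15,"y":0,"z":0.15,"wx":0,"wy":0,"wz":0,"claw":0},{"x":0.15,"y":0,"z":0.15,"wx":0,"wy":0,"wz":0,"claw":0},{"x":0.15,"y":0,"z":0.15,"wx":0,"wy":0,"wz":0,"claw":0},{"x":0.15,"y":0,"z":0.15,"wx":0,"wy":0,"wz":0,"claw":0}]'
python3 -m inch '[{"x":0.15,"y":0,"z":0.15,"wx":0,"wy":0,"wz":0,"claw":0},{"x":0.15,"y":0,"z":0.15,"wx":0,"wy":0,"wz":0,"claw":0},{"x":0.15,"y":0,"z":0.15,"wx":0,"wy":0,"wz":0,"claw":0},{"x":0.15,"y":0,"z":0.15,"wx":0,"wy":0,"wz":0,"claw":0},{"x":0.15,"y":0,"z":0.15,"wx":0,"wy":0,"wz":0,"claw":0}]'
python3 -m inch '[{"x":0.15,"y":0,"z":0.15,"wx":0,"wy":0,"wz":0,"claw":0},{"x":0.15,"y":0,"z":0.15,"wx":0,"wy":0,"wz":0,"claw":0},{"x":0.15,"y":0,"z":0.15,"wx":0,"wy":0,"wz":0,"claw":0},{"x":0.1,"y":0,"z":0.1,"wx":0,"wy":0,"wz":0,"claw":0},{"x":0.1,"y":0,"z":0.1,"wx":0,"wy":0,"wz":0,"claw":0}]'
python3 -m inch '[{"x":0.05,"y":0,"z":0.05,"wx":0,"wy":0,"wz":0,"claw":0},{"x":0.05,"y":0,"z":0.05,"wx":0,"wy":0,"wz":0,"claw":0},{"x":0.05,"y":0,"z":0.05,"wx":0,"wy":0,"wz":0,"claw":0},{"x":0,"y":0,"z":0,"wx":0,"wy":0,"wz":0,"claw":0}]'
```

```text
clock: 23.32
ee_pos: [0.4963, -0.1062, 0.0792]
orientation: [-3.141, -0.785, -1.484]
ft_force: [0.1, 2.3, 0.9]
finger_gap: -0.0002
gripper_force: 1.0
clock: 23.95
ee_pos: [0.4999, -0.1484, 0.0789]
orientation: [-3.141, -0.785, -1.484]
ft_force: [0.5, 2.3, -0.7]
finger_gap: 0.0001
gripper_force: 1.0
clock: 24.58
ee_pos: [0.5029, -0.1849, 0.0789]
orientation: [3.141, -0.785, -1.484]
ft_force: [0.6, 2.2, -0.2]
finger_gap: 0.0001
gripper_force: 0.9
clock: 25.08
ee_pos: [0.5034, -0.1932, 0.0789]
orientation: [3.141, -0.786, -1.484]
ft_force: [0.3, -0.1, 0.9]
finger_gap: 0.0
gripper_force: 0.0
```

Contact shows a steady ~2 N. I continue in small steps until the force rises.

```bash
python3 -m inch '[{"x":0.05,"y":0,"z":0.05,"wx":0,"wy":0,"wz":0,"claw":0},{"x":0.05,"y":0,"z":0.05,"wx":0,"wy":0,"wz":0,"claw":0}]'
python3 -m inch '[{"x":0.05,"y":0,"z":0.05,"wx":0,"wy":0,"wz":0,"claw":0},{"x":0.05,"y":0,"z":0.05,"wx":0,"wy":0,"wz":0,"claw":0}]'
python3 -m inch '[{"x":0.03,"y":0,"z":0.03,"wx":0,"wy":0,"wz":0,"claw":0},{"x":0.03,"y":0,"z":0.03,"wx":0,"wy":0,"wz":0,"claw":0}]'
python3 w.py 0.507 -0.209 0.079
```

```text
clock: 25.32
ee_pos: [0.504, -0.1987, 0.0789]
orientation: [3.141, -0.785, -1.483]
ft_force: [-0.9, 2.0, 1.1]
finger_gap: 0.0001
gripper_force: 0.8
clock: 25.58
ee_pos: [0.5046, -0.2043, 0.0789]
orientation: [3.141, -0.785, -1.483]
ft_force: [0.4, 3.2, 1.8]
finger_gap: -0.0003
gripper_force: 1.7
clock: 25.82
ee_pos: [0.5049, -0.2077, 0.0789]
orientation: [3.141, -0.785, -1.484]
ft_force: [-0.4, 3.7, 0.5]
finger_gap: -0.0004
gripper_force: 1.6
clock 25.825 pos [ 0.505 -0.208  0.079] F [-0.431  3.72   0.494] gap -0.0004421113146059378
tool axes x,y,z
 [[ 0.062 -0.705  0.707]
 [-0.996 -0.087  0.   ]
 [ 0.061 -0.704 -0.707]] 
joints [-0.177  0.33  -0.64   0.345 -0.751 -1.936]
shift units [ 0.029 -0.049  0.025]
```

Now the plate pushes the case too (≈3.5 N).

```bash
python3 -m inch '[{"x":0.03,"y":0,"z":0.03,"wx":0,"wy":0,"wz":0,"claw":0},{"x":0,"y":0,"z":0,"wx":0,"wy":0,"wz":0,"claw":0}]' | grep -E "pos|ft"
python3 -m inch '[{"x":0.03,"y":0,"z":0.03,"wx":0,"wy":0,"wz":0,"claw":0},{"x":0,"y":0,"z":0,"wx":0,"wy":0,"wz":0,"claw":0}]'| grep -E "pos|ft"
python3 -m inch '[{"x":0.03,"y":0,"z":0.03,"wx":0,"wy":0,"wz":0,"claw":0},{"x":0,"y":0,"z":0,"wx":0,"wy":0,"wz":0,"claw":0}]'| grep -E "pos|ft"
```

```text
ee_pos: [0.5051, -0.2095, 0.079]
ft_force: [-0.4, 1.6, 0.2]
ee_pos: [0.5052, -0.2111, 0.0789]
ft_force: [-1.2, 2.5, 0.6]
ee_pos: [0.5054, -0.2127, 0.0789]
ft_force: [-0.1, 2.9, 0.8]
```

```bash
python3 -m inch '[{"x":0.03,"y":0,"z":0.03,"wx":0,"wy":0,"wz":0,"claw":0},{"x":0,"y":0,"z":0,"wx":0,"wy":0,"wz":0,"claw":0}]' | grep -E "pos|ft"
python3 -m inch '[{"x":0.03,"y":0,"z":0.03,"wx":0,"wy":0,"wz":0,"claw":0},{"x":0,"y":0,"z":0,"wx":0,"wy":0,"wz":0,"claw":0}]'| grep -E "pos|ft"
python3 - <<'E'
from h import *
t,s=cam("top"),cam("scene")
a=cv2.resize(t["frame"][215:295,330:450],None,fx=4,fy=4);b=cv2.resize(s["frame"][240:310,360:440],None,fx=4,fy=4)
cv2.imwrite("pics/push.png",np.hstack([cv2.resize(a,(400,300)),cv2.resize(b,(400,350))[:300]]))
E
```

```text
ee_pos: [0.5054, -0.2129, 0.0788]
ft_force: [-3.4, 14.3, 6.1]
ee_pos: [0.5055, -0.2131, 0.0787]
ft_force: [-6.0, 26.3, 12.9]
```

View pics/push.png

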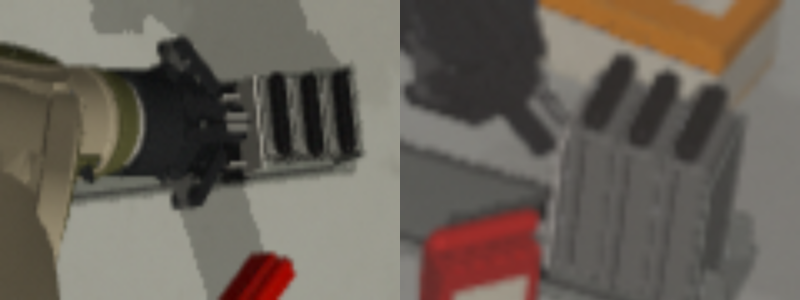

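The row is closed: three parallel cases are tight between plate and wall (bars at top-view ≈(413,249), (423,248), (433,247)), and the force jumped at the stop. I retreat straight back, then up.

```bash
python3 -m inch '[{"x":-0.1,"y":0,"z":-0.1,"wx":0,"wy":0,"wz":0,"claw":0},{"x":-0.3,"y":0,"z":-0.3,"wx":0,"wy":0,"wz":0,"claw":0},{"x":-0.4,"y":0,"z":-0.4,"wx":0,"wy":0,"wz":0,"claw":0},{"x":0,"y":0,"z":-0.8,"wx":0,"wy":0,"wz":0,"claw":0},{"x":0,"y":0,"z":-0.8,"wx":0,"wy":0,"wz":0,"claw":0}]'
python3 -m inch '[{"x":0,"y":0,"z":-0.8,"wx":0,"wy":0,"wz":0,"claw":0},{"x":0,"y":0,"z":-0.8,"wx":0,"wy":0,"wz":0,"claw":0},{"x":0,"y":0,"z":0,"wx":0,"wy":0,"wz":0,"claw":0},{"x":0,"y":0,"z":0,"wx":0,"wy":0,"wz":0,"claw":0}]'
python3 - <<'E'
from h import *
t,s=cam("top"),cam("scene")
np.set_printoptions(precision=4,suppress=True)
g=t["frame"].max(2);m=np.zeros_like(g);m[225:265,395:445]=(g<45)[225:265,395:445]
c=np.array([.504,-.1838]);X=np.array([np.cos(.089),np.sin(.089)]);Y=np.array([-X[1],X[0]])
for k in cv2.findContours(m,0,1)[0]:
    if cv2.contourArea(k)>25:
        r=cv2.minAreaRect(k);p=onz(t,*r[0],.117)[:2]-c;print(r,"rack x,y",p@X,p@Y)
a=cv2.resize(t["frame"][215:295,330:450],None,fx=4,fy=4);b=cv2.resize(s["frame"][240:310,360:440],None,fx=4,fy=4)
cv2.imwrite("pics/fin.png",np.hstack([cv2.resize(a,(400,300)),cv2.resize(b,(400,350))[:300]]))
E
```

```text
clock: 27.8
ee_pos: [0.4978, -0.1258, 0.1247]
orientation: [-3.142, -0.786, -1.485]
ft_force: [1.4, -0.2, 0.3]
finger_gap: 0.0002
gripper_force: 0.0
clock: 28.3
ee_pos: [0.4939, -0.0813, 0.1689]
orientation: [3.142, -0.786, -1.484]
ft_force: [-0.4, -0.8, 0.2]
finger_gap: -0.0002
gripper_force: 0.0
((398.468994140625, 250.1276092529297), (26.242372512817383, 7.058866500854492), 85.2363510131836) rack x,y -0.009836774444131816 -0.017779359805117807
((423.1769714355469, 245.41542053222656), (21.458009719848633, 4.713319778442383), 82.87498474121094) rack x,y -0.002864031601980996 -0.08623787100248399
((413.6308288574219, 245.5461883544922), (21.582042694091797, 4.8373541831970215), 82.87498474121094) rack x,y -0.0009679227386539344 -0.060260257832727024
((432.67071533203125, 245.03659057617188), (22.528034210205078, 5.079850673675537), 83.6598129272461) rack x,y -0.0040740505047919835 -0.11216066436756107
```

View pics/fin.png

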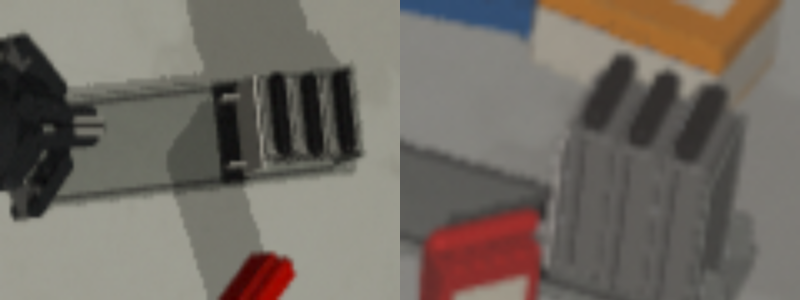

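The three bars measure at y = -60, -86 and -112 mm, within 4 mm of the centre line. The cases are square and the robot is clear of everything.

```bash
python3 -c "from workcell import hand_in;print(hand_in())"
```

```text
the job is handed in; nothing more can be done
None
```

The loose case stands bar up beside the two filed cases, with the follower plate closed snugly against the row; from the images the three cases are at y = -60, -86 and -112 mm, within 4 mm of the centre line, and the job is handed in (no verdict was returned).

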